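# Lean an acetate blank on the drying rack

## Task

Turn the slotted bar of the drying rack by its lever until the slot faces straight up. Then take the larger acetate blank out of the storage stand and lean it on the rack: lower edge in the slot, face resting against the steel rest rail, so that it stays at the slant the rack gives it (about 30 degrees from upright). Leave the smaller blank, the jar and the pliers where they are.

Things in the scene. Friction and masses are not known exactly. Their poses are not given: they have to be found in the camera images.
- rack: Drying rack, fixed: plywood base 200 (x) x 290 (y) x 12 thick; origin at the centre of its underside. The slotted bar lies along y, its turning axis at x = +50, z = 50, held by two cone centres in posts 36 (x) x 14, 72 high, at y = +-128. The blank leans with its top towards -x (roughly the robot), about 27 to 33 degrees from upright, its lower edge's middle near x = 51 to 58, z = 60.
- rest_rail (a point): Middle of the rest rail's axis: fixed round steel rod, diameter 12, along rack y, at rack x = +14, z = 111, carried by posts 18 (x) x 12, 120 high, at y = +-129. Nothing is above it.
- bar (a joint): Turning angle of the slotted bar, rad. 0: slot and lever point straight up. Positive: they lean towards rack +x (turning about rack +y). Range -0.4 to 1.4. It turns stiffly, about 0.25 N m (4 N at the lever), and stays where it is left.
- slot_floor (a point): Middle of the slot's floor, 8 from the turning axis (58 above the rack's underside when the slot is up). Steel bar 44 x 44 square, rack y = -110 to 110, with a lengthwise slot 22 wide, 14 deep in one face: with the slot up it spans rack x = 39 to 61, lips at z = 72. The lever's collar leaves it free from y = -85 to 110. Site z points out of the slot.
- lever_grip (a point): Grip point in the middle of the bar's lever, 70 from the turning axis, at rack y = -95. Lever: flat dark steel, 12 thick (along y) x 16 wide, rising to 86 from the axis out of the slotted side (it points the way the slot faces) from a collar 20 wide. The point turns with the bar: z along the lever outwards, y along the turning axis.
- blank_center (a point): Centre of the larger acetate blank: honey-coloured flat sheet, 8 thick (own x) x 130 long (own y) x 120 high (own z), about 0.16 kg. It starts upright in one of the two slots of the stand, its lower edge on the slot floor, this point 70 above the bench.
- blank_foot (a point): Middle of the lower edge of the larger blank (60 below its centre).
- offcut_center (a point): Centre of the smaller blank: same sheet, 8 thick x 90 long x 80 high, upright in the other slot of the stand. To be left alone.
- stand: Wooden storage stand, fixed: base 150 (x) x 120 (y) x 10 thick, origin at the centre of its underside. Two open-ended slots along y at x = -30 and x = +30, each 12 wide and 40 deep (slot floor 10, wall tops 50 above the bench).
- jar: Closed glass jar, diameter 66, 75 high, origin under its centre. To be left alone.
- pliers: Red-handled pliers lying on the bench, 140 long, 12 thick. To be left alone.

How it is judged:
By the outcome, as a careful person would: the job done as asked, in the order asked, and still so for the second after the job is handed in, with the robot touching nothing.
It also fails if it takes over 54 s, if anything falls off the work surface, if the arm or the gripper's body presses on something with over 40 N, if the wrist force passes 120 N, or if a joint passes its speed limit or range.

## Robot

A 6-joint arm with a two-finger parallel gripper is mounted at the origin on the work surface. World frame = base frame: x ahead of the robot, y to its left, z up, the work surface at z = 0. Lengths are in m, angles in rad, forces in N, time in s.
With the tool pointing down it reaches from about 0.3 to 0.775 m from the base axis. Payload 14.6 kg.
Tool frame: the origin (TCP) lies on the centre line of the jaws, within the pads' length; the fingertips stand 25 mm ahead of it and the grasp point (between the pads) lies 6 mm ahead of it (ctrl.tip_reach is the distance from the TCP to the fingertips, in m); z points along the fingers, y is the line along which they close (so a half turn about z gives the same grasp; the last joint's range is limited). The gripper opens to 94 mm and grips with 3 to 60 N. Pads are 16 mm wide; open, the fingers measure 119 mm over their backs; the gripper's body (75 mm by 177 mm) begins 78 mm behind the grasp point.
Start: joints at [1.123, 0.3, 1.521, -0, 1.321, -0.067], TCP at [0.204, 0.511, 0.23] pointing down, gripper open.
Joint ranges: [-3.03, 3.03], [-0.79, 2.21], [0.23, 2.52], [-1.04, 4.18], [0, 3.07], [-2.55, 2.55]. Speed limits (rad/s): [2.22, 2.22, 2.57, 3.14, 3.14, 3.14].

## Interface

Orientations are given as [roll, pitch, yaw] about the fixed x, y, z axes, in that order (R = Rz(yaw) Ry(pitch) Rx(roll)).
In Python, from station import ctrl gives the robot as it stands. The module is installed in compiled form; this text tells all that it offers.
- The arm moves only by the tool apply_moves, never from a script. Its argument "deltas" is a list of rows, each a list of 7 numbers: the closure in counts, from 0 (fully open) to 255 (shut), then the shift along the world's x, y, z in cm, then the turn, a rotation vector about the world's x, y, z in rad. In form: [[jaw, tx, ty, tz, ax, ay, az], ...]. A call has 1 to 10 rows; each row shifts and turns the commanded pose from where the row before left it; what a row does not reach is not made up. A row lasts 1/10 s, in which the tool goes at most 50 mm and 8.59 degrees, less where a joint would pass 70% of its speed; a pose out of reach is approached as far as the arm can. A call with a gripper value outside its range is refused whole. The fingers move at their own pace and stop on an object; "grip_force" is the grip in N (left out, the last holds). Time passes only in rows, so rows that do not move let the fingers close. It gives the time, the measured TCP pose, the force, the opening and the grip force at its end, in the units of the state.
- ctrl.get_obs(): the state, without advancing time (a new reading comes with each control period).
- ctrl.camera(name): name is "scene" or "side" or "wrist"; returns a dict with "img" (384x512x3 uint8, red, green, blue), "K" (3x3 intrinsics, pixels), "pose" (4x4, takes a point from camera to world coordinates); the wrist camera has in their place "hand_eye" (4x4, takes a point from camera to tool coordinates, whose origin is the TCP and whose axes are the flange's). Camera axes: x right, y up, looking along -z (the intrinsics and any distortion apply to the point x, -y, -z); pixel columns grow to the right and rows downward; lengths in m; the calibration is good to about 2 mm. A picture is of the moment at which its call begins: read the wrist's pose just before it. There is no depth.
- ctrl.hand_in(): hands the job in; it is judged then, once.
The state is a dict: "time_s": time; "qpos": joint angles; "joint_vel": joint speeds; "tau": joint torques, N m; "ee_pos": TCP position; "eef_rot": TCP orientation; "force": force on the tool from outside, world axes, zero at the start; "moment": the same for the moment, N m; "grip_width": finger opening in m; "grip_force": force on a finger pad.
Only numpy, scipy, OpenCV 4.12 (cv2) and the standard library are available. Lean on these libraries where they do the work, as an engineer would, in place of code of your own. Each camera call takes 0.05 s, during which the arm holds its last target. There are 200 camera calls.

## Working session

There is one attempt and no reset: what is moved stays moved. The work goes in short steps, Python scripts to look and compute and a tool call to move; the robot and the scene stay as the last step left them, time stands still between calls to the robot, and variables do not carry over. Pictures are saved under pics/ and viewed, at most 10 in all, crops included, and the job is handed in when it is done.

Besides the shell and the picture viewer there is one more tool, called by a JSON object that holds its "method" and its "body". apply_moves: Moves the arm, as the interface text tells. Its arguments: {"type":"object","properties":{"deltas":{"type":"array"},"grip_force":{"type":"number"}},"required":["deltas"]}

```bash
mkdir -p pics; cat > h.py <<'E'
import numpy as np, cv2
from station import ctrl
def save():
    for n in ("scene","side"):
        c=ctrl.camera(n); cv2.imwrite(f"pics/{n}0.png",cv2.resize(c["img"][:,:,::-1],(800,600),interpolation=cv2.INTER_CUBIC)); np.savez(f"{n}.npz",K=c["K"],pose=c["pose"])
def load(n):
    d=np.load(n+".npz"); return d["K"],d["pose"]
def proj(K,T,P):
    p=(np.asarray(P)-T[:3,3])@T[:3,:3]; p=p*[1,-1,-1]; q=p@K.T; return q[...,:2]/q[...,2:]
def ray(K,T,uv):
    d=np.linalg.inv(K)@[uv[0],uv[1],1.]; d=T[:3,:3]@(d*[1,-1,-1]); return T[:3,3],d
def atz(K,T,uv,z):
    o,d=ray(K,T,uv); return o+d*(z-o[2])/d[2]
E
python3 - <<'E'
from h import *
save()
for n in("scene","side"): print(load(n))
print(ctrl.get_obs())
E
```

```text
(array([[498.91129726,   0.        , 253.6528184 ],
       [  0.        , 498.91129726, 190.09720241],
       [  0.        ,   0.        ,   1.        ]]), array([[-0.72719844, -0.57763044,  0.3708443 ,  1.04925067],
       [ 0.68639845, -0.60696159,  0.40056809,  0.4405217 ],
       [-0.00629207,  0.54583945,  0.83786616,  1.06297341],
       [ 0.        ,  0.        ,  0.        ,  1.        ]]))
(array([[464.35483005,   0.        , 252.26179524],
       [  0.        , 464.35483005, 190.63974274],
       [  0.        ,   0.        ,   1.        ]]), array([[ 0.99525579,  0.0637864 , -0.07346568,  0.53394796],
       [-0.09609913,  0.76242005, -0.63990673, -0.68714439],
       [ 0.01519436,  0.64393086,  0.76493279,  0.90688667],
       [ 0.        ,  0.        ,  0.        ,  1.        ]]))
{'time_s': 0.1, 'qpos': array([ 1.12338639e+00,  3.00408477e-01,  1.52151042e+00, -1.45497191e-05,
        1.32070277e+00, -6.66111691e-02]), 'joint_vel': array([-0.000793  ,  0.00027083, -0.00157757, -0.00100927,  0.0002327 ,
        0.00055509]), 'tau': array([ 1.69359486e-03, -5.32646227e+01, -3.53281295e+01,  7.09209172e-02,
        2.34620506e-02, -8.89117609e-05]), 'ee_pos': array([0.20433575, 0.51041005, 0.22995056]), 'eef_rot': array([-3.14056498e+00, -5.44315461e-05,  2.76079746e+00]), 'force': array([-0.58871594,  0.14855332, -0.25144137]), 'moment': array([ 0.04691656, -0.01671451,  0.00195162]), 'grip_force': 0.0, 'grip_width': 0.09416499208913248}
```

View pics/scene0.png

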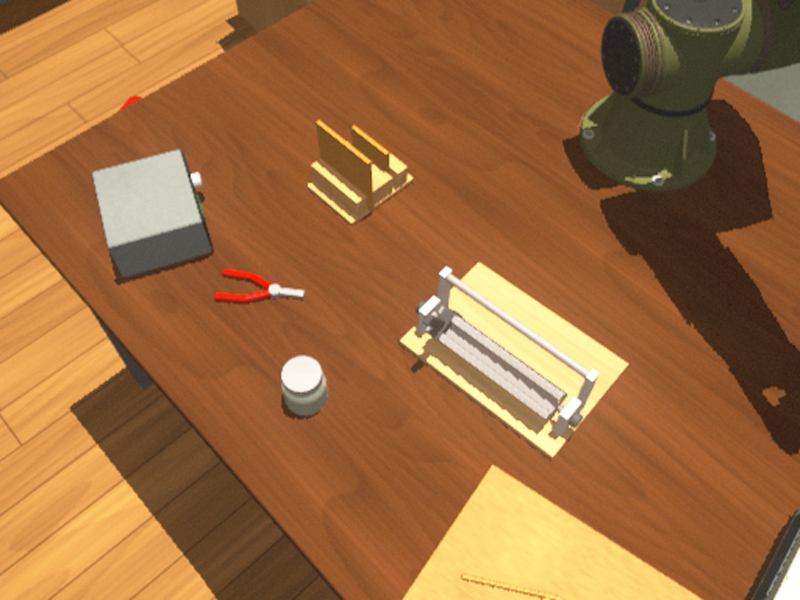

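View pics/side0.png

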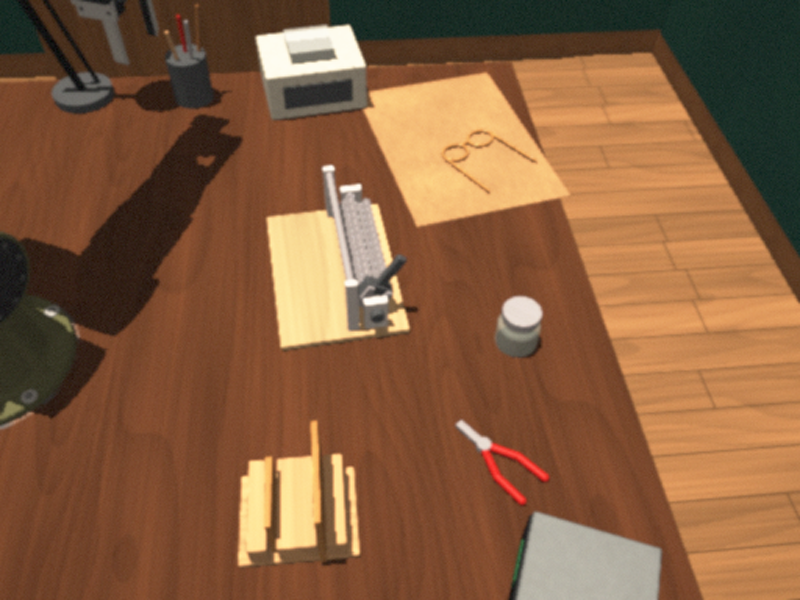

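Scene shows the rack base with corners at (480,263), (627,365), (550,457), (400,342), and the large blank's top edge running (318,122)–(371,165). In the side view the lever leans towards +x, with its tip near (402,260). Next I fit the poses and overlay them on enlarged crops.

```bash
cat > fit.py <<'E'
from h import *
from scipy.optimize import least_squares
C={n:load(n) for n in("scene","side")}
def W(p,P):
    c,s=np.cos(p[2]),np.sin(p[2]); P=np.atleast_2d(P); return np.c_[p[0]+c*P[:,0]-s*P[:,1],p[1]+s*P[:,0]+c*P[:,1],P[:,2]]
def pix(n,P): return (proj(*C[n],P)+.5)*1.5625-.5
def fit(obs,p0):
    f=lambda p:np.concatenate([(pix(n,W(p,P))-uv).ravel() for n,P,uv in obs])
    r=least_squares(f,p0,loss="soft_l1",f_scale=2); return r.x,f(r.x).reshape(-1,2)
B=lambda x,y:[x*.1,y*.145,.012]
rack=[("scene",B(-1,-1),(480,263)),("scene",B(-1,1),(627,365)),("scene",B(1,1),(550,457)),("scene",B(1,-1),(400,342)),
("side",B(-1,1),(267,215)),("side",B(1,1),(378,205)),("side",B(1,-1),(408,332)),("side",B(-1,-1),(282,347)),
("scene",[.014,-.129,.12],(446,271)),("scene",[.014,.129,.12],(593,376)),("side",[.014,.129,.12],(329,170)),("side",[.014,-.129,.12],(352,284))]
S=lambda x,y:[x*.075,y*.06,.01]
stand=[("scene",S(1,-1),(308,184)),("scene",S(1,1),(355,222)),("scene",S(-1,1),(412,178)),("side",S(1,-1),(360,555)),("side",S(-1,-1),(238,562))]
if __name__=="__main__":
    r,e=fit(rack,[.5,0,0]); print("rack",r.round(4),e.round(1).tolist())
    s,e=fit(stand,[.5,-.3,0]); print("stand",s.round(4),e.round(1).tolist())
    for n,a,b in(("scene",(318,122),(371,165)),("side",(315,421),(318,522))):
        print(n,[atz(*C[n],(np.array(u)+.5)/1.5625-.5,.13).round(4) for u in(a,b)])
    np.savez("poses.npz",r=r,s=s)
    for n,box in(("scene",(250,155,180,145)),("side",(150,100,120,120))):
        im=ctrl.camera(n)["img"][:,:,::-1]; x,y,w,h=box; k=4
        im=cv2.resize(im[y:y+h,x:x+w],None,fx=k,fy=k,interpolation=cv2.INTER_CUBIC)
        def dr(P,col):
            q=((proj(*C[n],W(r,P))-[x,y]+.5)*k-.5).astype(int); cv2.polylines(im,[q.reshape(-1,1,2)],False,col,1)
        dr([[-.1,-.145,.012],[-.1,.145,.012],[.1,.145,.012],[.1,-.145,.012],[-.1,-.145,.012]],(0,0,255))
        dr([[.014,-.129,.111],[.014,.129,.111]],(255,0,0))
        for i,a in enumerate((.3,.5,.7,.9,1.1)):
            dr([[.05+.022*np.sin(a),-.095,.05+.022*np.cos(a)],[.05+.086*np.sin(a),-.095,.05+.086*np.cos(a)]],(0,255-50*i,50*i))
        cv2.imwrite(f"pics/{n}1.png",im)
E
python3 fit.py
```

```text
rack [0.5247 0.1332 0.0824] [[-1.3, -1.5], [1.1, -0.3], [0.6, 0.9], [-1.8, -2.3], [0.2, 1.2], [0.4, -1.2], [0.9, -2.9], [-2.1, -0.6], [-1.1, 0.6], [-1.9, -0.5], [-0.1, -2.2], [-1.5, -1.5]]
stand [ 0.4611 -0.2868 -0.0036] [[-1.6, 1.1], [-4.1, 1.6], [1.9, 0.3], [-1.2, -1.5], [-0.9, 2.0]]
scene [array([ 0.4911, -0.3512,  0.13  ]), array([ 0.492 , -0.2184,  0.13  ])]
side [array([ 0.4929, -0.2246,  0.13  ]), array([ 0.4928, -0.3533,  0.13  ])]
```

View pics/scene1.png

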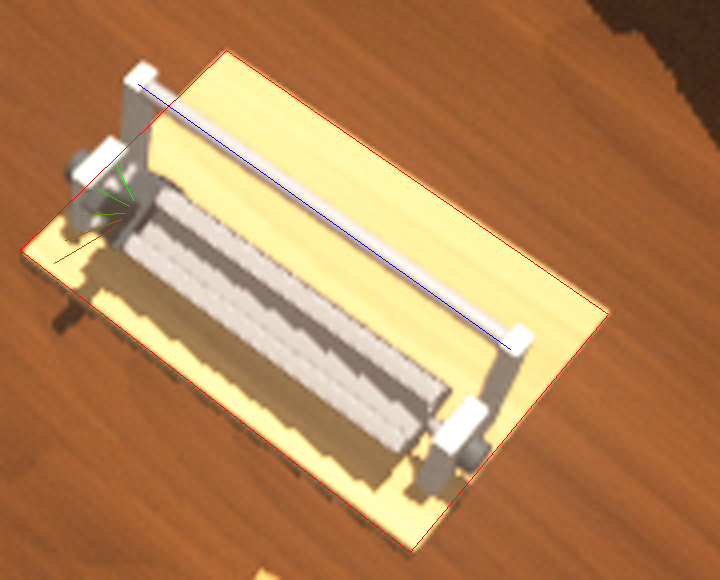

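View pics/side1.png

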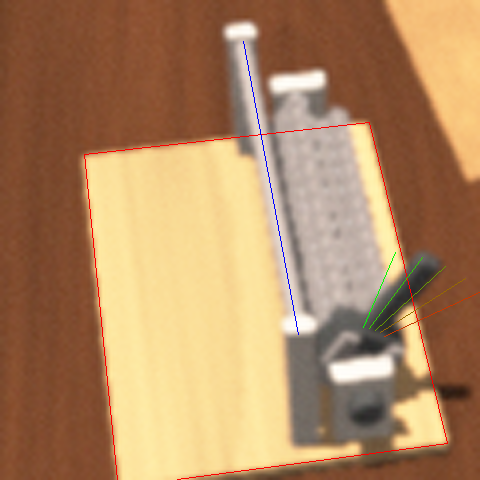

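The rack fit matches the picture. The lever tip in the side crop, near (430,260), corresponds to about 0.57 rad. The plan is to grip the lever with the tool aligned to it and swing it upright.

```bash
cat >> h.py <<'E'
from scipy.spatial.transform import Rotation as Ro
def Rrack():
    r=np.load("poses.npz")["r"]; return r,Ro.from_euler("z",r[2])
def lever(a,rad):  # TCP pose, tool along lever, TCP at radius rad
    r,Z=Rrack(); p=Z.apply([.05+rad*np.sin(a),-.095,.05+rad*np.cos(a)])+[r[0],r[1],0]
    return p,Z*Ro.from_euler("y",a)*Ro.from_euler("xyz",[np.pi,0,np.pi])
def go(p,R,o=None):
    o=o or ctrl.get_obs(); d=(p-o["ee_pos"])*100; w=(R*Ro.from_euler("xyz",o["eef_rot"]).inv()).as_rotvec()
    print("d cm",d.round(2),"w",w.round(3))
E
python3 - <<'E'
from h import *
for a in(.57,.43,.28,.14,0):
    print(a,lever(a,.078)[0].round(4))
p,R=lever(.57,.150); print(p); go(p,R)
E
```

```text
0.57 [0.6243 0.0461 0.1157]
0.43 [0.6147 0.0453 0.1209]
0.28 [0.6038 0.0444 0.125 ]
0.14 [0.5932 0.0435 0.1272]
0 [0.5823 0.0427 0.128 ]
[0.66297451 0.04931433 0.17628515]
d cm [ 45.86 -46.12  -5.39] w [0.086 0.569 0.45 ]
```

{"method": "apply_moves", "body": {"deltas": [[150,3.3,-3.3,0,0.006,0.04,0.032],[150,3.3,-3.3,0,0.006,0.04,0.032],[150,3.3,-3.3,0,0.006,0.04,0.032],[150,3.3,-3.3,0,0.006,0.04,0.032],[150,3.3,-3.3,0,0.006,0.04,0.032],[150,3.3,-3.3,0,0.006,0.04,0.032],[150,3.3,-3.3,0,0.006,0.04,0.032],[150,3.3,-3.3,0,0.006,0.04,0.032],[150,3.3,-3.3,0,0.006,0.04,0.032],[150,3.3,-3.3,0,0.006,0.04,0.032]], "grip_force": 20}}

```text
time_s: 1.2
ee_pos: [0.5355, 0.1789, 0.2304]
eef_rot: [-3.113, -0.404, 3.08]
force: [-0.9, 1.4, 0.9]
grip_width: 0.0389
grip_force: 0.0
```

{"method": "apply_moves", "body": {"deltas": [[150,3.3,-3.3,0,0.006,0.04,0.032],[150,3.3,-3.3,0,0.006,0.04,0.032],[150,3.3,-3.3,0,0.006,0.04,0.032],[150,2.9,-3.2,0,0.006,0.04,0.032],[150,0,0,-1.5,0,0,0],[150,0,0,0,0,0,0],[150,0,0,0,0,0,0]]}}

```text
time_s: 1.9
ee_pos: [0.6606, 0.0519, 0.2155]
eef_rot: [-3.14, -0.56, -3.064]
force: [0.2, 0.1, 0.3]
grip_width: 0.0385
grip_force: 0.0
```

```bash
python3 - <<'E'
from h import *
o=ctrl.get_obs(); go(*lever(.57,.150)); print(o["time_s"],o["qpos"].round(2))
c=ctrl.camera("wrist"); np.savez("w.npz",K=c["K"],he=c["hand_eye"])
im=cv2.resize(c["img"][:,:,::-1],(800,600),interpolation=cv2.INTER_CUBIC)
T=np.eye(4);T[:3,:3]=Ro.from_euler("xyz",o["eef_rot"]).as_matrix();T[:3,3]=o["ee_pos"];T=T@c["hand_eye"]
for a in(.47,.57,.67):
    P=np.array([lever(a,.03)[0],lever(a,.086)[0]]); q=(proj(c["K"],T,P)*1.5625).astype(int); cv2.line(im,q[0].tolist(),q[1].tolist(),(0,0 if a<.5 else 255,255 if a<.6 else 0),2); print(a,q.tolist())
cv2.imwrite("pics/w1.png",im)
E
```

```text
d cm [ 0.24 -0.26 -3.92] w [0.001 0.01  0.004]
1.9 [ 0.03  0.95  0.63 -0.03  2.12 -1.62]
0.47 [[388, 319], [387, 339]]
0.57 [[388, 323], [387, 354]]
0.67 [[388, 327], [387, 367]]
```

View pics/w1.png

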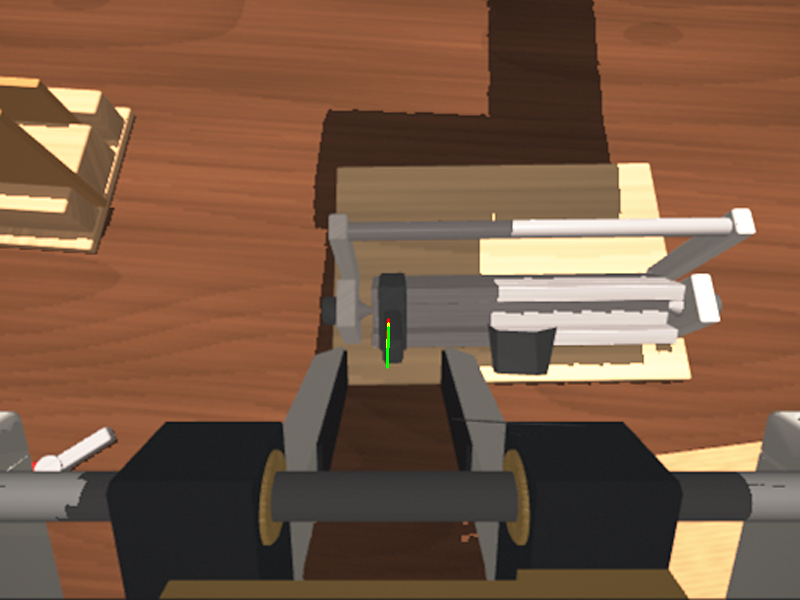

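The wrist view shows the lever at (393,340), between the jaws, which are centred near x=395. That is about 2–3 mm to the +y side of my estimate, so I go down along the lever with that correction.

{"method": "apply_moves", "body": {"deltas": [[150,0,-0.1,-3.8,0,-0.01,0],[150,0,0,0,0,0,0],[150,-0.75,-0.06,-1.23,0,0,0],[150,-0.75,-0.06,-1.23,0,0,0],[150,-0.75,-0.06,-1.23,0,0,0],[150,-0.75,-0.06,-1.23,0,0,0],[150,-0.75,-0.06,-1.23,0,0,0],[150,0,0,0,0,0,0]]}}

```text
time_s: 2.75
ee_pos: [0.6227, 0.0479, 0.1169]
eef_rot: [-3.139, -0.55, -3.064]
force: [0.4, -0.7, 0.9]
grip_width: 0.0387
grip_force: 0.0
```

{"method": "apply_moves", "body": {"deltas": [[230,0,0,0,0,0,0],[230,0,0,0,0,0,0],[230,0,0,0,0,0,0],[230,0,0,0,0,0,0],[230,0,0,0,0,0,0]]}}

```text
time_s: 3.25
ee_pos: [0.6237, 0.048, 0.1166]
eef_rot: [-3.14, -0.548, -3.064]
force: [1.6, 5.1, 3.2]
grip_width: 0.0121
grip_force: 20.0
```

```bash
python3 - <<'E'
from h import *
r,Z=Rrack(); o=ctrl.get_obs(); print(Z.inv().apply(o["ee_pos"]-[r[0],r[1],0]),o["moment"])
go(*lever(0,.078))
c=ctrl.camera("wrist"); im=c["img"][140:280,170:330,::-1]; cv2.imwrite("pics/w2.png",cv2.resize(im,None,fx=4,fy=4,interpolation=cv2.INTER_CUBIC))
E
```

```text
[ 0.09173888 -0.09312977  0.11657721] [ 0.61662874 -0.17214433 -0.15185631]
d cm [-4.14 -0.53  1.14] w [ 0.046 -0.546  0.004]
```

View pics/w2.png

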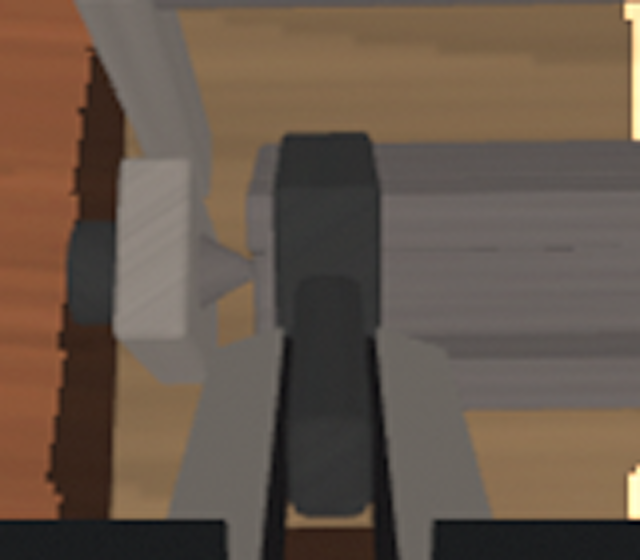

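Gripped at 12 mm opening. I swing it along the arc to upright.

{"method": "apply_moves", "body": {"deltas": [[230,-0.34,-0.03,0.2,0.004,-0.05,0],[230,-0.35,-0.03,0.18,0.004,-0.05,0],[230,-0.36,-0.03,0.16,0.004,-0.05,0],[230,-0.36,-0.03,0.14,0.004,-0.05,0],[230,-0.37,-0.03,0.13,0.004,-0.05,0],[230,-0.38,-0.03,0.11,0.004,-0.05,0],[230,-0.38,-0.03,0.09,0.004,-0.05,0],[230,-0.38,-0.03,0.07,0.004,-0.05,0],[230,-0.39,-0.03,0.05,0.004,-0.05,0],[230,-0.39,-0.03,0.03,0.004,-0.05,0]], "grip_force": 30}}

```text
time_s: 4.3
ee_pos: [0.5869, 0.0446, 0.1289]
eef_rot: [-3.14, -0.043, -3.064]
force: [1.2, 2.3, 6.9]
grip_width: 0.0119
grip_force: 30.0
```

{"method": "apply_moves", "body": {"deltas": [[230,-0.39,-0.03,0.01,0.004,-0.05,0],[230,0,0,0,0,0,0],[230,0,0,0,0,0,0]]}}

```text
time_s: 4.6
ee_pos: [0.5828, 0.0443, 0.1291]
eef_rot: [-3.141, 0.005, -3.064]
force: [-2.9, 2.3, 9.8]
grip_width: 0.0118
grip_force: 30.0
```

```bash
python3 - <<'E'
from h import *
go(*lever(0,.078)); print(ctrl.get_obs()["moment"])
E
```

```text
d cm [-0.05 -0.16 -0.11] w [0.001 0.005 0.005]
[0.67938303 0.50509284 0.32183845]
```

{"method": "apply_moves", "body": {"deltas": [[150,0,0,0,0,0,0],[150,0,0,0,0,0,0],[150,0,0,2,0,0,0],[150,0,0,3,0,0,0],[150,0,0,3,0,0,0],[150,0,0,3,0,0,0],[150,0,0,0,0,0,0]]}}

```text
time_s: 5.3
ee_pos: [0.5837, 0.044, 0.2417]
eef_rot: [-3.14, 0.009, -3.065]
force: [0.5, 0.2, 0.8]
grip_width: 0.0387
grip_force: 0.0
```

```bash
cat > chk.py <<'E'
from h import *
import sys
r,Z=Rrack()
def bar(a,P):
    P=np.array(P); q=Ro.from_euler("y",a).apply(P)+[.05,0,.05]; return Z.apply(q)+[r[0],r[1],0]
L=[[[-.008,-.101,.022],[-.008,-.101,.086],[-.008,-.089,.086],[.008,-.089,.086],[.008,-.101,.086],[-.008,-.101,.086]]]+[[[x,-.085,.022],[x,.11,.022]] for x in(-.022,-.011,.011,.022)]
def view(n,box,k,a=0.,draw=True):
    o=ctrl.get_obs(); c=ctrl.camera(n)
    if n=="wrist":
        T=np.eye(4);T[:3,:3]=Ro.from_euler("xyz",o["eef_rot"]).as_matrix();T[:3,3]=o["ee_pos"];T=T@c["hand_eye"]
    else: T=c["pose"]
    x,y,w,h=box; im=cv2.resize(c["img"][y:y+h,x:x+w,::-1],None,fx=k,fy=k,interpolation=cv2.INTER_CUBIC)
    if draw:
        for l in L: cv2.polylines(im,[((proj(c["K"],T,bar(a,l))-[x,y]+.5)*k-.5).astype(np.int32).reshape(-1,1,2)],False,(0,0,255),1)
    return im
E
python3 - <<'E'
from chk import *
a=view("side",(195,100,75,120),5); b=view("scene",(255,165,130,120),3); w=view("wrist",(130,100,270,120),2.9)
print(a.shape,b.shape,w.shape)
h=np.zeros((600,800,3),np.uint8); h[:,:375]=a; h[:360,380:770]=b[:,:390]
w=cv2.resize(w,(424,188)); h[380:568,376:]=w
cv2.imwrite("pics/c1.png",h)
E
```

```text
(600, 375, 3) (360, 390, 3) (348, 783, 3)
```

View pics/c1.png

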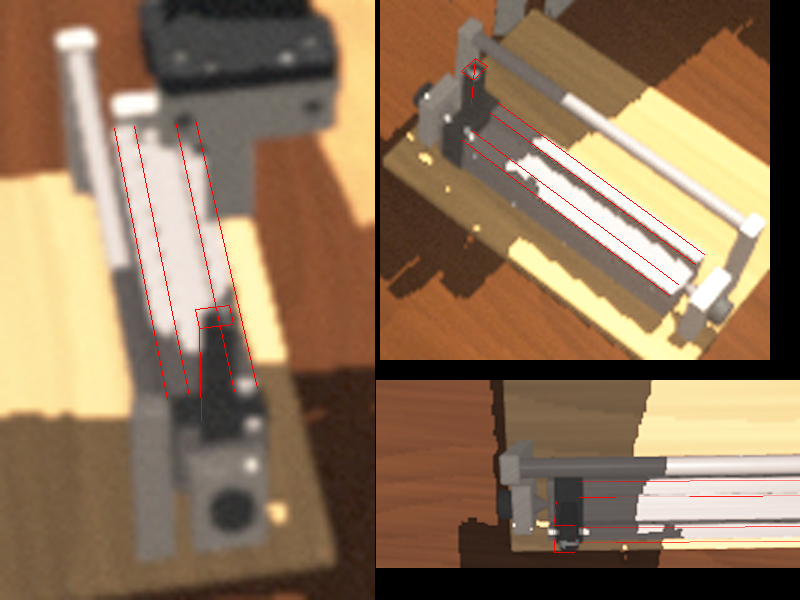

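The lever is close to upright and the slot faces up. To check the angle I'll view from straight above the bar, so I work out where the wrist camera sits.

```bash
python3 - <<'E'
from h import *
d=np.load("w.npz"); o=ctrl.get_obs(); r,Z=Rrack()
R=Ro.from_euler("xyz",o["eef_rot"]); p=o["ee_pos"]+R.apply(d["he"][:3,3]); print(d["K"],p)
print("rack frame cam",Z.inv().apply(p-[r[0],r[1],0]),"look",Z.inv().apply(R.apply(-d["he"][:3,2])))
E
```

```text
[[297.45108411   0.         251.93796898]
 [  0.         297.45108411 194.17438353]
 [  0.           0.           1.        ]] [0.50585035 0.03878058 0.38962448]
rack frame cam [-0.0265133  -0.09256897  0.38962448] look [ 0.26585792 -0.00174791 -0.96401064]
```

{"method": "apply_moves", "body": {"deltas": [[150,2.4,2.2,0,0,0,0],[150,2.4,2.2,-3,0,0,0],[150,2.3,2.2,-3,0,0,0],[150,0,0,0,0,0,0],[150,0,0,0,0,0,0]]}}

```text
time_s: 5.95
ee_pos: [0.653, 0.1102, 0.1756]
eef_rot: [-3.14, -0.001, -3.064]
force: [0.1, 0.3, 1.5]
grip_width: 0.0387
grip_force: 0.0
```

```bash
python3 - <<'E'
from chk import *
import json
o=ctrl.get_obs(); json.dump([o["ee_pos"].tolist(),o["eef_rot"].tolist()],open("wp.json","w"))
w=view("wrist",(115,75,300,145),2.66); print(w.shape)
cv2.imwrite("pics/w3.png",w)
E
```

```text
(386, 798, 3)
```

View pics/w3.png

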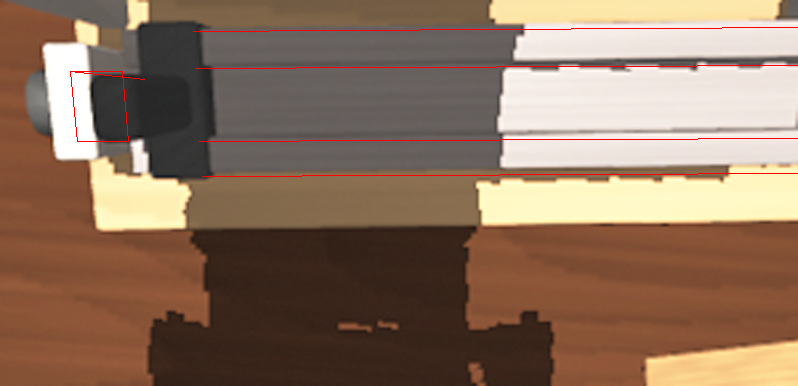

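```bash
python3 - <<'E'
from h import *
g=cv2.cvtColor(ctrl.camera("wrist")["img"],cv2.COLOR_RGB2GRAY)
for c in(135,140,145,152,155,158,162,240,310,340): print(c,g[80:145,c].tolist())
E
```

```text
135 [95, 94, 92, 92, 91, 91, 91, 92, 92, 85, 175, 254, 255, 255, 255, 255, 255, 255, 255, 255, 255, 255, 255, 255, 255, 255, 255, 255, 255, 255, 255, 253, 254, 250, 248, 240, 230, 226, 231, 229, 169, 136, 120, 88, 68, 46, 81, 81, 83, 87, 89, 90, 93, 94, 95, 95, 92, 92, 90, 91, 90, 90, 91, 91, 90]
140 [97, 96, 93, 92, 91, 90, 91, 93, 90, 85, 182, 255, 255, 255, 255, 255, 255, 255, 255, 255, 255, 255, 255, 255, 255, 255, 255, 255, 255, 255, 255, 255, 255, 255, 255, 255, 255, 255, 255, 255, 255, 255, 255, 255, 255, 255, 255, 255, 255, 255, 255, 255, 255, 248, 185, 87, 92, 91, 90, 91, 91, 90, 91, 91, 90]
145 [95, 98, 183, 241, 238, 240, 242, 233, 232, 213, 225, 255, 255, 255, 255, 255, 255, 255, 255, 255, 255, 255, 255, 255, 255, 255, 255, 255, 255, 255, 255, 255, 255, 255, 255, 255, 255, 255, 255, 255, 255, 255, 255, 255, 255, 255, 255, 255, 255, 255, 255, 255, 255, 247, 170, 87, 92, 92, 92, 91, 91, 91, 91, 91, 91]
152 [95, 95, 95, 94, 94, 98, 144, 207, 206, 204, 203, 185, 118, 108, 105, 106, 105, 105, 105, 103, 102, 102, 92, 54, 47, 49, 51, 52, 50, 49, 49, 48, 49, 49, 48, 47, 45, 42, 4
[... 1243 characters left out ...]
0, 99, 96, 100, 114, 116, 117, 115, 115, 116]
310 [229, 230, 216, 174, 212, 226, 246, 246, 246, 244, 243, 241, 239, 239, 239, 238, 211, 95, 86, 175, 249, 241, 241, 241, 238, 239, 242, 240, 238, 237, 238, 241, 243, 238, 235, 237, 238, 236, 236, 238, 239, 238, 237, 209, 160, 244, 238, 235, 237, 238, 236, 234, 232, 233, 233, 237, 226, 135, 105, 113, 114, 106, 195, 248, 244]
340 [228, 227, 226, 230, 241, 239, 239, 238, 237, 235, 233, 233, 232, 231, 233, 229, 171, 77, 87, 170, 245, 239, 239, 235, 234, 236, 236, 235, 236, 236, 237, 239, 238, 235, 235, 238, 236, 234, 235, 237, 238, 236, 223, 164, 196, 241, 237, 236, 235, 234, 232, 231, 230, 229, 230, 230, 196, 92, 111, 113, 114, 107, 196, 248, 244]
```

```bash
python3 - <<'E'
from chk import *
import json
from scipy.optimize import least_squares
o=ctrl.get_obs(); d=np.load("w.npz"); K=d["K"]
T=np.eye(4);T[:3,:3]=Ro.from_euler("xyz",o["eef_rot"]).as_matrix();T[:3,3]=o["ee_pos"];T=T@d["he"]
W=lambda P,dx:Z.apply(np.array(P)+[dx,0,0])+[r[0],r[1],0]
def res(v):
    dx,a=v; e=[]
    row=lambda P:proj(K,T,W(P,dx))[1]
    for x,m in((-.018,89.6),(.018,134)): e.append(row([.05+x,-.125,.072])-m)
    b=lambda P:Ro.from_euler("y",a).apply(P)+[.05,0,.05]
    for x,m in((-.008,101.8),(.008,126.8)): e.append(row(b([x,-.09,.086]))-m)
    for x,m in((-.011,96.3),(.011,124.0),(.022,136.6)): e.append(row(b([x,.0,.022]))-m)
    return e
s=least_squares(res,[0,0]); print(s.x,np.round(s.fun,2))
E
```

```text
[-0.00114631  0.02362965] [-1.02 -0.92 -0.77  0.33  1.04  0.54  1.03]
```

The bar angle comes out at about 0.02 ± 0.02 rad, which I take as upright. Next I go to the large blank.

{"method": "apply_moves", "body": {"deltas": [[145,0,0,4,0,0,0],[145,-1.4,-3.3,3.5,0,0,-0.137],[145,-1.4,-3.3,0,0,0,-0.137],[145,-1.4,-3.3,0,0,0,-0.137],[145,-1.3,-3.3,0,0,0,-0.137],[145,-1.3,-3.3,0,0,0,-0.137],[145,-1.3,-3.3,0,0,0,-0.137],[145,-1.3,-3.3,0,0,0,-0.137],[145,-1.3,-3.3,0,0,0,-0.137],[145,-1.3,-3.3,0,0,0,-0.137]], "grip_force": 25}}

```text
time_s: 7.05
ee_pos: [0.5323, -0.1886, 0.2544]
eef_rot: [3.141, 0.005, 1.979]
force: [0.5, -0.4, 0.5]
grip_width: 0.0408
grip_force: 0.0
```

{"method": "apply_moves", "body": {"deltas": [[145,-1.4,-3.3,0,0,0,-0.137],[145,-1.4,-3.3,0,0,0,-0.137],[145,-1.3,-3.3,0,0,0,-0.137],[145,0,0,0,0,0,0],[145,0,0,0,0,0,0]]}}

```text
time_s: 7.55
ee_pos: [0.492, -0.2863, 0.2539]
eef_rot: [3.141, 0.004, 1.574]
force: [1.2, 0.4, 0.0]
grip_width: 0.0406
grip_force: 0.0
```

```bash
python3 - <<'E'
from h import *
o=ctrl.get_obs(); go(np.array([.492,-.287,.118]),Ro.from_euler("xyz",[np.pi,0,np.pi/2]))
c=ctrl.camera("wrist"); T=np.eye(4);T[:3,:3]=Ro.from_euler("xyz",o["eef_rot"]).as_matrix();T[:3,3]=o["ee_pos"];T=T@c["hand_eye"]
im=cv2.resize(c["img"][:,:,::-1],(800,600),interpolation=cv2.INTER_CUBIC)
P=[[.492+x,-.287+y,.13] for x,y in((-.004,-.065),(-.004,.065),(.004,.065),(.004,-.065),(-.004,-.065))]
q=((proj(c["K"],T,P)+.5)*1.5625-.5); print(q.round(0).tolist()); cv2.polylines(im,[q.astype(np.int32).reshape(-1,1,2)],False,(0,0,255),1)
np.savez("w4.npz",T=T,K=c["K"])
cv2.imwrite("pics/w4.png",im)
E
```

```text
d cm [  0.    -0.07 -13.59] w [ 0.004  0.001 -0.003]
[[388.0, 402.0], [388.0, 199.0], [402.0, 199.0], [400.0, 402.0], [388.0, 402.0]]
```

View pics/w4.png

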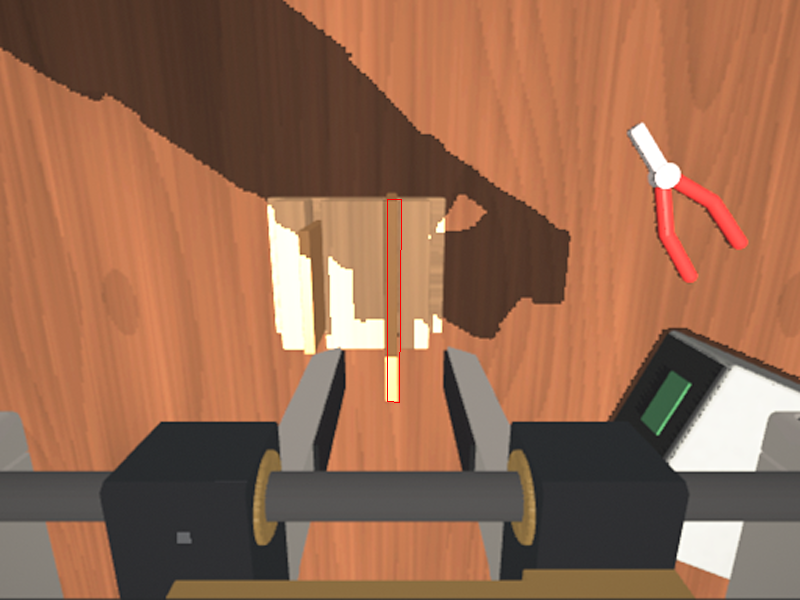

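The overlay lies on the blank's top edge, (387–402, 199–402), so the estimate is good to about 1 mm. I go down and grip.

{"method": "apply_moves", "body": {"deltas": [[145,0,0,-3,0,0,0],[145,0,0,-3,0,0,0],[145,0,0,-3,0,0,0],[145,0,0,-2,0,0,0],[145,0,0,-1.5,0,0,0],[145,0,0,-1.1,0,0,0],[145,0,0,0,0,0,0],[240,0,0,0,0,0,0],[240,0,0,0,0,0,0],[240,0,0,0,0,0,0]]}}

```text
time_s: 8.6
ee_pos: [0.4929, -0.2859, 0.1175]
eef_rot: [-3.142, 0.003, 1.575]
force: [0.2, 0.2, -0.2]
grip_width: 0.0199
grip_force: 0.0
```

{"method": "apply_moves", "body": {"deltas": [[240,0,0,0,0,0,0],[240,0,0,0,0,0,0],[240,0,0,1,0,0,0],[240,0,0,1.5,0,0,0],[240,0,0,2,0,0,0],[240,0,0,3,0,0,0],[240,0,0,3,0,0,0],[240,0,0,3,0,0,0],[240,0,0,3,0,0,0],[240,0,0,0,0,0,0]]}}

```text
time_s: 9.6
ee_pos: [0.4934, -0.2862, 0.2863]
eef_rot: [3.137, 0.006, 1.575]
force: [0.8, -0.6, -1.3]
grip_width: 0.0079
grip_force: 25.0
```

```bash
cat >> h.py <<'E'
def place(th,fx,fz,y=.012,dx=0,hold=.108):  # TCP pose: blank foot at rack (fx,y,fz), slant th, TCP 'hold' above foot along the blank
    r,Z=Rrack(); u=np.array([-np.sin(th),0,np.cos(th)])
    p=Z.apply(np.array([fx+dx,y,fz])+hold*u)+[r[0],r[1],0]
    return p,Z*Ro.from_euler("y",-th)*Ro.from_euler("xyz",[np.pi,0,np.pi/2])
E
python3 - <<'E'
from h import *
o=ctrl.get_obs(); print(o["qpos"].round(2),o["time_s"])
# slant geometry: back face touches rail
for fx in(.051,.053,.055,.057):
    for t in np.arange(.4,.65,.01):
        u=np.array([-np.sin(t),np.cos(t)]);n=np.array([np.cos(t),np.sin(t)])
        d=(np.array([fx,.0605])-[.014,.111])@n-.004-.006
        if d<0: break
    print(fx,t,np.degrees(t))
for a in((.52,.052,.10),(.52,.054,.062)): print(place(*a)[0]); go(*place(*a))
E
```

```text
[-0.59  0.31  1.38 -0.    1.44 -0.59] 9.6
0.051 0.4800000000000001 27.50197416627952
0.053 0.5100000000000001 29.22084755167199
0.055 0.5300000000000001 30.36676314193364
0.057 0.5600000000000002 32.08563652732611
[0.5220118  0.14503975 0.19372447]
d cm [ 2.86 43.13 -9.25] w [ 0.028 -0.515  0.078]
[0.52400501 0.14520432 0.15572447]
d cm [  3.06  43.15 -13.05] w [ 0.028 -0.515  0.078]
```

```bash
python3 - <<'E'
from h import *
go(*place(.3,.053,.18,dx=-.001,hold=.1075)); go(*place(.3,.053,.0615,dx=-.001,hold=.1075))
a=place(.3,.053,.0615,dx=-.001,hold=.1075)[0]
for t in(.3,.35,.4,.45,.5,.55):print(t,((place(t,.053,.0615,dx=-.001,hold=.1075)[0]-a)*100).round(2))
E
```

```text
d cm [ 5.04 43.31 -0.36] w [ 0.019 -0.295  0.079]
d cm [  5.04  43.31 -12.21] w [ 0.019 -0.295  0.079]
0.3 [0. 0. 0.]
0.35 [-0.51 -0.04 -0.17]
0.4 [-1.01 -0.08 -0.37]
0.45 [-1.49 -0.12 -0.59]
0.5 [-1.97 -0.16 -0.84]
0.55 [-2.43 -0.2  -1.11]
```

{"method": "apply_moves", "body": {"deltas": [[240,0.2,2.0,0,0,0,0],[240,0.4,3.5,0,0,0,0],[240,0.4,3.5,0,0.0019,-0.0295,0.008],[240,0.4,3.5,0,0.0019,-0.0295,0.008],[240,0.4,3.5,0,0.0019,-0.0295,0.008],[240,0.4,3.5,0,0.0019,-0.0295,0.008],[240,0.4,3.5,0,0.0019,-0.0295,0.008],[240,0.4,3.5,0,0.0019,-0.0295,0.008],[240,0.4,3.5,0,0.0019,-0.0295,0.008],[240,0.4,3.5,0,0.0019,-0.0295,0.008]]}}

```text
time_s: 10.6
ee_pos: [0.5302, 0.0507, 0.2807]
eef_rot: [2.906, -0.004, 1.639]
force: [0.2, -0.5, -2.4]
grip_width: 0.0079
grip_force: 25.0
```

{"method": "apply_moves", "body": {"deltas": [[240,0.4,3.5,0,0.0019,-0.0295,0.008],[240,0.4,3.5,0,0.0019,-0.0295,0.008],[240,0.4,2.0,0,0,0,0],[240,0.2,0.9,0,0,0,0],[240,0.2,0.9,0,0,0,0],[240,0,0,0,0,0,0],[240,0,0,0,0,0,0]]}}

```text
time_s: 11.3
ee_pos: [0.5466, 0.1565, 0.2814]
eef_rot: [2.848, -0.003, 1.655]
force: [-0.7, 0.4, -2.1]
grip_width: 0.0083
grip_force: 25.0
```

```bash
python3 - <<'E'
from h import *
go(*place(.3,.053,.18,dx=-.001,hold=.1075)); go(*place(.3,.053,.0615,dx=-.001,hold=.1075))
o=ctrl.get_obs(); print(o["force"],o["time_s"])
E
```

```text
d cm [-0.28 -0.97  0.13] w [-0.003 -0.006 -0.002]
d cm [ -0.28  -0.97 -11.72] w [-0.003 -0.006 -0.002]
[-0.67499579  0.3602591  -2.10072492] 11.3
```

{"method": "apply_moves", "body": {"deltas": [[240,-0.28,-0.97,0,-0.003,-0.006,-0.002],[240,0,0,-2.5,0,0,0],[240,0,0,-2.5,0,0,0],[240,0,0,-2.5,0,0,0],[240,0,0,-1.5,0,0,0],[240,0,0,0,0,0,0],[240,0,0,0,0,0,0]]}}

```text
time_s: 12.0
ee_pos: [0.544, 0.1468, 0.1924]
eef_rot: [2.841, 0.0, 1.653]
force: [0.4, 0.0, -1.7]
grip_width: 0.008
grip_force: 25.0
```

```bash
python3 - <<'E'
from h import *
go(*place(.3,.053,.0615,dx=-.001,hold=.1075)); print(ctrl.get_obs()["force"])
from chk import view
a=view("side",(190,90,110,130),4.2,draw=False); b=view("scene",(270,160,120,120),3,draw=False); print(a.shape,b.shape)
h=np.zeros((546,830-30,3),np.uint8); h[:a.shape[0],:a.shape[1]]=a[:546]; 
b=cv2.resize(b,(336,336)); h[:336,464:]=b; cv2.imwrite("pics/p1.png",h)
E
```

```text
d cm [-0.02  0.01 -2.82] w [0.    0.001 0.001]
[ 0.44383356  0.04915564 -1.66968744]
(546, 462, 3) (360, 360, 3)
```

{"method": "apply_moves", "body": {"deltas": [[240,0,0,-0.6,0,0,0],[240,0,0,-0.5,0,0,0],[240,0,0,-0.5,0,0,0],[240,0,0,0,0,0,0]]}}

```text
time_s: 12.5
ee_pos: [0.5435, 0.1475, 0.1747]
eef_rot: [2.843, 0.0, 1.654]
force: [-0.3, 0.3, -1.9]
grip_width: 0.0079
grip_force: 25.0
```

{"method": "apply_moves", "body": {"deltas": [[240,0,0,-0.4,0,0,0],[240,0,0,-0.4,0,0,0],[240,0,0,-0.3,0,0,0],[240,0,0,0,0,0,0]]}}

```text
time_s: 12.9
ee_pos: [0.5436, 0.1475, 0.1641]
eef_rot: [2.842, 0.0, 1.653]
force: [0.3, -0.6, -1.5]
grip_width: 0.0079
grip_force: 25.0
```

{"method": "apply_moves", "body": {"deltas": [[240,-0.25,-0.02,-0.08,0.002,-0.025,0],[240,-0.26,-0.02,-0.09,0.002,-0.025,0],[240,-0.25,-0.02,-0.1,0.002,-0.025,0],[240,-0.25,-0.02,-0.1,0.002,-0.025,0],[240,-0.24,-0.02,-0.11,0.002,-0.025,0],[240,-0.24,-0.02,-0.11,0.002,-0.025,0],[240,0,0,0,0,0,0],[240,0,0,0,0,0,0]]}}

```text
time_s: 13.7
ee_pos: [0.5291, 0.1464, 0.159]
eef_rot: [2.691, 0.001, 1.653]
force: [-0.3, -0.3, -2.3]
grip_width: 0.008
grip_force: 25.0
```

{"method": "apply_moves", "body": {"deltas": [[240,-0.1,-0.01,-0.05,0.001,-0.01,0],[240,-0.1,-0.01,-0.05,0.001,-0.01,0],[240,0,0,0,0,0,0]]}}

```text
time_s: 14.0
ee_pos: [0.5267, 0.1461, 0.1575]
eef_rot: [2.671, 0.0, 1.653]
force: [-0.6, 0.2, -2.4]
grip_width: 0.0079
grip_force: 25.0
```

{"method": "apply_moves", "body": {"deltas": [[240,-0.1,-0.01,-0.05,0.001,-0.01,0],[240,-0.1,-0.01,-0.05,0.001,-0.01,0],[240,0,0,0,0,0,0]]}}

```text
time_s: 14.3
ee_pos: [0.5246, 0.1459, 0.1566]
eef_rot: [2.651, -0.0, 1.653]
force: [-0.2, -0.1, -1.8]
grip_width: 0.0081
grip_force: 25.0
```

{"method": "apply_moves", "body": {"deltas": [[240,-0.1,-0.01,-0.05,0.001,-0.01,0],[240,0,0,0,0,0,0]]}}

```text
time_s: 14.5
ee_pos: [0.5237, 0.1458, 0.1561]
eef_rot: [2.641, -0.0, 1.653]
force: [0.6, 0.8, -2.4]
grip_width: 0.0079
grip_force: 25.0
```

{"method": "apply_moves", "body": {"deltas": [[240,-0.1,-0.01,-0.05,0.001,-0.01,0],[240,0,0,0,0,0,0]]}}

```text
time_s: 14.7
ee_pos: [0.5227, 0.1457, 0.1555]
eef_rot: [2.631, -0.0, 1.653]
force: [0.1, -0.4, -2.6]
grip_width: 0.008
grip_force: 25.0
```

{"method": "apply_moves", "body": {"deltas": [[240,0,0,-0.1,0,0,0],[240,0,0,-0.1,0,0,0],[240,0,0,0,0,0,0]]}}

```text
time_s: 15.0
ee_pos: [0.5231, 0.1457, 0.1539]
eef_rot: [2.63, -0.0, 1.654]
force: [1.4, -0.2, -1.8]
grip_width: 0.0081
grip_force: 25.0
```

{"method": "apply_moves", "body": {"deltas": [[240,-0.1,-0.01,-0.05,0.001,-0.01,0],[240,0,0,0,0,0,0]]}}

```text
time_s: 15.2
ee_pos: [0.5223, 0.1457, 0.1536]
eef_rot: [2.618, -0.001, 1.654]
force: [5.2, -0.3, -1.6]
grip_width: 0.0078
grip_force: 25.0
```

Contact is felt at the rail: 5 N in x at a slant of about 0.52 rad. I release and back off along the blank.

{"method": "apply_moves", "body": {"deltas": [[200,0,0,0,0,0,0],[190,0,0,0,0,0,0],[180,0,0,0,0,0,0],[180,0,0,0,0,0,0],[180,0,0,0,0,0,0]]}}

```text
time_s: 15.7
ee_pos: [0.5219, 0.1456, 0.1532]
eef_rot: [2.621, -0.001, 1.653]
force: [0.1, 0.2, 0.2]
grip_width: 0.0277
grip_force: 0.0
```

{"method": "apply_moves", "body": {"deltas": [[180,-0.5,-0.04,0.87,0,0,0],[180,-0.5,-0.04,0.87,0,0,0],[180,-0.5,-0.04,0.87,0,0,0],[180,-1,-0.08,1.74,0,0,0],[180,-1,-0.08,1.74,0,0,0],[180,-1.5,-0.12,2.6,0,0,0],[180,-2,-0.16,3.4,0,0,0],[180,-4,0,0,0,0,0],[180,-4,0,0,0,0,0],[180,0,0,0,0,0,0]]}}

```text
time_s: 16.7
ee_pos: [0.369, 0.14, 0.2754]
eef_rot: [2.618, -0.002, 1.655]
force: [0.1, -0.5, 0.0]
grip_width: 0.028
grip_force: 0.0
```

```bash
python3 - <<'E'
from chk import *
a=view("side",(185,80,115,142),4,draw=False); b=view("scene",(245,150,150,140),2.2,draw=False); c=view("wrist",(0,0,512,384),.65,draw=False); print(a.shape,b.shape,c.shape,ctrl.get_obs()["ee_pos"])
h=np.zeros((590,800,3),np.uint8); h[:a.shape[0],:a.shape[1]]=a; h[:b.shape[0],465:465+b.shape[1]]=b; h[320:320+c.shape[0],465:465+c.shape[1]]=c; cv2.imwrite("pics/f.png",h)
E
```

```text
(568, 460, 3) (308, 330, 3) (250, 333, 3) [0.37216351 0.1401181  0.27493712]
```

View pics/f.png

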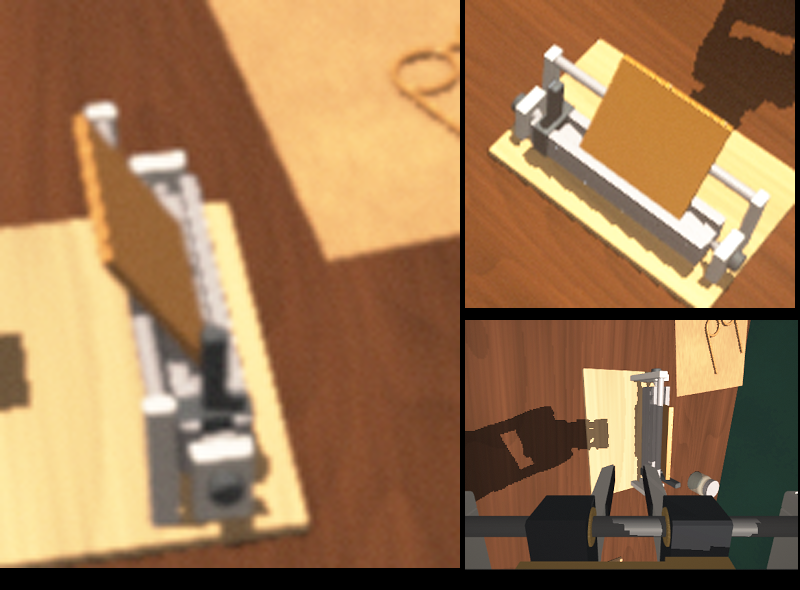

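The final views show the blank with its lower edge in the slot and its face on the rail (side view edge from (80,115) to (200,355)). The lever is upright at (213,375), and the gripper is clear.

```bash
python3 -c "
from station import ctrl
print(ctrl.hand_in())"
```

```text
the job is handed in; nothing more can be done
None
```

Job handed in after about 17 s of robot time: the slot faces up (bar within about 2 degrees of upright by camera), the larger blank leans on the rest rail with its lower edge in the slot at about 30 degrees, and the smaller blank, jar and pliers were not touched.

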